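# Start and screw home the lid of a spray gun's paint cup

## Task

Pick up the loose black lid, set it squarely on the open cup of the spray gun in the stand, screw it on clockwise by feel until it sits fully down on the rim, no more than finger-tight, and let go. Start the thread gently: resistance early on means that the threads are crossed, so stop, back off and start it again rather than forcing it. Leave the bottles and the tin alone.

Things in the scene. Friction and masses are not known exactly. Their poses are not given: they have to be found in the camera images.
- lid_center (a point): Loose black screw lid with a small red vent nub on top: round, 61 mm across, 17 mm high (nub 4 mm more), about 60 g, lying open side down flat on the bench. The point is on its axis half-way up, 8.5 mm above the skirt's lower edge and 3.5 mm below its inside ceiling; z is its axis, up.
- lid: The same lid; origin at the centre of its underside. The skirt is 56 mm wide inside, open below. Inside, opposite each other, are two pieces of thread 3 mm high and 24 degrees long that reach in to 23.7 mm from the axis; their feet are 0.8 and 4.8 mm above the skirt's edge. With a light push (3 N) it turns freely, under 0.15 N m; more before it is home means crossed threads.
- cup_mouth (a point): Centre of the steel cup's open mouth, level with its rim, 248 mm above the bench; z is the cup's axis, up to 1.5 degrees off plumb. The cup is 44 mm across outside with a bevelled rim, straight for 60 mm below it. The lid is home when its ceiling sits on the rim: lid_center is then 3.5 mm below this point. Turned further it nips tight within 70 degrees.
- cup_thread (a point): On the cup's axis 7.5 mm below the rim, middle of the thread outside: right-hand (clockwise from above sinks), single start, pitch 8 mm, 53 mm across, 3.5 mm thick (1.5 mm play up and down for the lid's thread), its blunt upper end 1 mm below the rim at an angle that is not known, for the cup sits in the gun at any angle.
- gun: Spray gun with cup in a stand fixed to the bench; origin on the bench under the cup. Nozzle to -x, grip and post to +x, all under 160 mm high; base x -45 to 105, y -60 to 60 mm. Set on the cup, lid_center rests 6.7 to -1 mm above the rim, by angle. Above 2.7 only one piece bears: it can tip and cross; back (6.7 - height in mm) x 45 degrees it drops a pitch. Higher than 7: off-centre on the rim.
- bottle_yellow: White squeeze bottle with a yellow band and a cone nozzle, 60 mm across, 180 mm tall, origin at its foot. Bystander.
- bottle_pink: White squeeze bottle with a pink band and a cone nozzle, 60 mm across, 180 mm tall, origin at its foot. Bystander.
- tin: Plain metal tin, 72 mm across, 85 mm tall, origin at its foot. Bystander.
Things that resemble listed ones, but are neither listed nor needed, are in the scene too. Of the things like the lid, leave any that is green or turquoise; of the rest the smaller one is meant.

How it is judged:
By the outcome, as a careful person would: the job done as asked, in the order asked, and still so for the second after the job is handed in, with the robot touching nothing.
It also fails if it takes over 67 s, if anything falls off the work surface, if the arm or the gripper's body presses on something with over 40 N, if the wrist force passes 120 N, or if a joint passes its speed limit or range.

## Robot

A 6-joint arm with a two-finger parallel gripper is mounted at the origin on the work surface. World frame = base frame: x ahead of the robot, y to its left, z up, the work surface at z = 0. Lengths are in m, angles in degrees, forces in N, time in s.
With the tool pointing down it reaches from about 0.375 to 0.9 m from the base axis. Payload 3.1 kg.
Tool frame: the origin (TCP) lies on the centre line of the jaws, within the pads' length; the fingertips stand 25 mm ahead of it and the grasp point (between the pads) lies 6 mm ahead of it; y points along the fingers, x is the direction in which the jaws open and shut, and the axes are right-handed (so a half turn about y gives the same grasp; the last joint's range is limited). The gripper opens to 87 mm and grips with 3 to 60 N. Pads are 19 mm wide; open, the fingers measure 117 mm over their backs; the gripper's body (75 mm by 190 mm) begins 51 mm behind the grasp point.
Start: joints at [54.288, 30.224, 82.088, -0, 67.689, -10.227], TCP at [0.269, 0.564, 0.248] pointing down, gripper open.
Joint ranges: [-176.69, 176.69], [-43.24, 126.21], [12.49, 139.97], [-82, 262], [0, 151.66], [-163.58, 163.58]. Speed limits (degrees/s): [159.86, 159.86, 180, 180, 180, 180].

## Interface

Orientations are given as a 3x3 rotation matrix whose columns are the frame's x, y, z axes.
In Python, from rig import * gives the robot as it stands.
- The arm moves only by the tool play_rows, never from a script. Its argument "commands" is a list of rows, each a list of 2 entries, a list of its own where there are three numbers: the shift along the world's x, y, z in m, then the turn, a rotation vector about the world's x, y, z in rad. A call has 1 to 10 rows; each row is the pose to reach, as a shift and turn from the pose commanded when the call began; what a row does not reach only later rows make up. A row lasts 1/8 s, in which the tool goes at most 62.5 mm and 10.7 degrees, less where a joint would pass 70% of its speed; a pose out of reach is approached as far as the arm can. A call with a gripper value outside its range is refused whole. "gripper" is the finger opening in m, from 0 to 0.087, set as the call begins (left out, the last holds). The fingers move at their own pace and stop on an object; the grip force is fixed at half the most. Time passes only in rows, so rows that repeat a pose let the fingers close. It gives the time, the measured TCP pose, the force and the opening at its end, in the units of the state.
- read_state(): the state, without advancing time (a new reading comes with each control period).
- capture(name): name is "scene" or "top" or "wrist"; returns a dict with "frame" (384x512x3 uint8, red, green, blue), "depth" (384x512 float32, m along the optical axis (not along the pixel's ray), 0 where there is no reading), "mtx" (3x3 intrinsics, pixels), "dist_coeffs" ([k1, k2, p1, p2, k3] as OpenCV has them; the pictures are not rectified), "cam_to_world" (4x4, takes a point from camera to world coordinates); the wrist camera has in their place "hand_eye" (4x4, takes a point from camera to tool coordinates, whose origin is the TCP and whose axes are the tool frame's). Camera axes: x right, y down, z forward; pixel columns grow to the right and rows downward; lengths in m; the calibration is good to about 2 mm. A picture is of the moment at which its call begins: read the wrist's pose just before it.
- hand_in(): hands the job in, once; it reports no verdict.
The state is a dict: "time_s": time; "joint_positions": joint angles; "qvel": joint speeds; "tau": joint torques, N m; "position": TCP position; "tcp_rot": TCP orientation; "force": force on the tool from outside, world axes, zero at the start; "moment": the same for the moment, N m; "opening": opening from 0.0 (shut) to 1.0 (fully open).
Only numpy, scipy, OpenCV 4.12 (cv2) and the standard library are available. Lean on these libraries where they do the work, as an engineer would, in place of code of your own. Each camera call takes 0.05 s, during which the arm holds its last target. There are 200 camera calls.

## Working session

There is one attempt and no reset: what is moved stays moved. The work goes in short steps, Python scripts to look and compute and a tool call to move; the robot and the scene stay as the last step left them, time stands still between calls to the robot, and variables do not carry over. Pictures are saved under pics/ and viewed, about 8 in all and at most 12, crops included, and the job is handed in when it is done.

Besides the shell and the picture viewer there is one more tool, called after "Call:" as a command line: name --argument value ..., lists and objects as JSON in quotes. play_rows: Moves the arm, as the interface text tells. Its arguments: {"type":"object","properties":{"commands":{"type":"array"},"gripper":{"type":"number"}},"required":["commands"]}

```bash
ls; mkdir -p pics
cat > h.py <<'E'
from rig import *
import numpy as np, cv2
def und(c,uv):
    return cv2.undistortPoints(np.array(uv,float).reshape(-1,1,2),c["mtx"],c["dist_coeffs"]).reshape(-1,2)
def pose(c,s=None):
    if "cam_to_world" in c: return np.array(c["cam_to_world"])
    T=np.eye(4);T[:3,:3]=s["tcp_rot"];T[:3,3]=s["position"];return T@np.array(c["hand_eye"])
def toplane(c,uv,z,s=None):
    T=pose(c,s);r=np.c_[und(c,uv),np.ones(len(np.atleast_2d(uv)))]@T[:3,:3].T
    return T[:3,3]+r*((z-T[2,3])/r[:,2])[:,None]
def cloud(c,s=None):
    T=pose(c,s);v,u=np.mgrid[:384,:512];n=und(c,np.c_[u.ravel(),v.ravel()])
    d=c["depth"].ravel();return (np.c_[n*d[:,None],d]@T[:3,:3].T+T[:3,3]).reshape(384,512,3)
E
python3 - <<'E'
from h import *
a=capture("top");b=capture("scene");s=read_state();w=capture("wrist")
np.savez('c.npz',**{k+'_'+q:c[q] for k,c in dict(a=a,b=b,w=w).items() for q in ("frame","depth")})
im=np.hstack([a["frame"],b["frame"]])[:,:,::-1];cv2.imwrite('pics/ab.png',cv2.resize(im,(800,300),interpolation=cv2.INTER_AREA))
cv2.imwrite('pics/top.png',cv2.resize(a["frame"][:,:,::-1],(800,600)))
print(a["cam_to_world"],b["cam_to_world"],w["hand_eye"],a["mtx"],s)
E
```

```text
pics
[[-4.75834209e-02 -9.77840890e-01  2.03870086e-01  3.59279771e-01]
 [-9.98867162e-01  4.64878494e-02 -1.01623371e-02 -5.46913411e-03]
 [ 4.59666927e-04 -2.04122693e-01 -9.78945205e-01  1.13248716e+00]
 [ 0.00000000e+00  0.00000000e+00  0.00000000e+00  1.00000000e+00]] [[ 0.29042906  0.51289588 -0.80782967  1.32427486]
 [ 0.95685988 -0.16305218  0.24048525 -0.25838786]
 [-0.0083745  -0.84282371 -0.53812458  0.65726435]
 [ 0.          0.          0.          1.        ]] [[ 9.99999551e-01  9.36053034e-04 -1.45454788e-04 -1.53133537e-04]
 [ 3.65309778e-04 -2.39392685e-01  9.70922762e-01 -1.38389198e-01]
 [ 8.74014385e-04 -9.70922379e-01 -2.39392920e-01  6.48068483e-02]
 [ 0.00000000e+00  0.00000000e+00  0.00000000e+00  1.00000000e+00]] [[356.08813119   0.         254.3375328 ]
 [  0.         356.08813119 187.05248623]
 [  0.           0.           1.        ]] {'time_s': 0.1, 'joint_positions': array([ 5.42884766e+01,  3.02746833e+01,  8.21486254e+01, -1.19995268e-03,
        6.76896680e+01, -1.02264513e+01]), 'qvel': array([ 0.05022667, -0.10014817, -0.06873944,  0.02140513, -0.10603998,
        0.04566109]), 'tau': array([ 4.74863846e-04, -4.40986097e+01, -1.77150178e+01,  6.35472033e-02,
        5.33573760e-02, -1.28758418e-05]), 'position': array([0.26853094, 0.56369719, 0.24666058]), 'tcp_rot': array([[ 4.30267625e-01, -1.13522432e-03, -9.02700660e-01],
       [ 9.02699281e-01, -1.61235526e-03,  4.30268995e-01],
       [-1.94392599e-03, -9.99998056e-01,  3.31021908e-04]]), 'force': array([-1.01345465, -0.17416638, -0.04414219]), 'moment': array([0.02969528, 0.018348  , 0.07031833]), 'opening': 0.9988648624732147}
```

View pics/top.png

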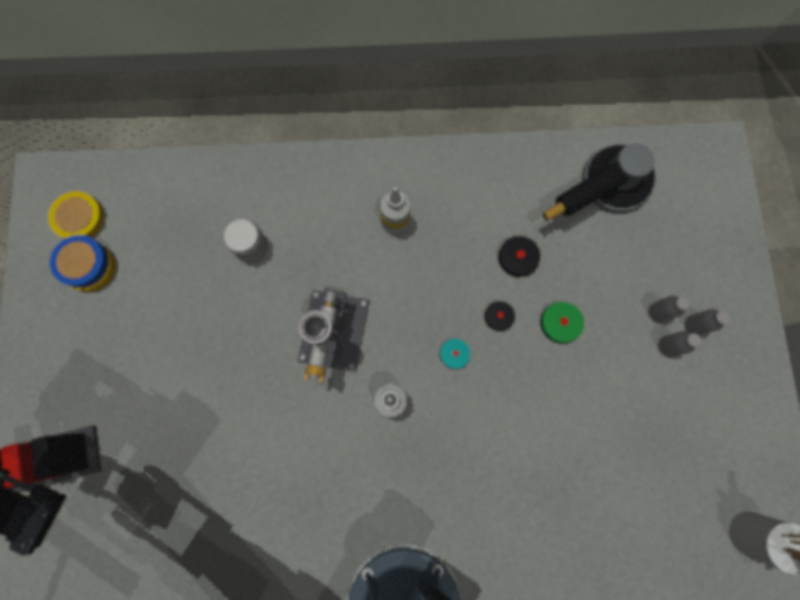

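View pics/ab.png

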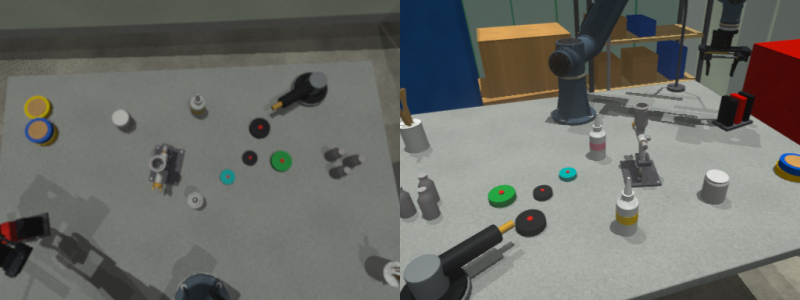

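The small black lid with a red nub is at about (500,316) in the 800×600 top view, beside the larger black lid at (519,256) and the green and turquoise ones. The cup is at about (315,325).

Run:
```python
from h import *
a=capture("top");P=cloud(a)
f=a["frame"].astype(int)
k=512/800
for n,(u,v),z,r in (("lid",(500,316),.017,12),("big",(519,256),.02,16),("turq",(455,353),.017,12),("green",(563,322),.02,16)):
    u*=k;v*=k;V,U=np.mgrid[:384,:512]
    m=(np.hypot(U-u,V-v)<r)&((f.max(2)<60)|(f.max(2)-f.min(2)>40))
    c=[U[m].mean(),V[m].mean()];print(n,c,m.sum(),toplane(a,[c],z)[0].round(4),np.median(P[m],0).round(4))
g=(P[...,2]>.238)&(P[...,2]<.26)&(abs(P[...,0]-.45)<.3)&(np.hypot(np.mgrid[:384,:512][1]-202,np.mgrid[:384,:512][0]-208)<20)
q=P[g];print("cup",len(q),q.min(0),q.max(0),(q.min(0)+q.max(0))/2)
print(toplane(a,[(245*k,240*k),(390*k,400*k),(395*k,210*k)],.12))
```

```text
lid [np.float64(319.27941176470586), np.float64(202.03676470588235)] 272 [ 0.5333 -0.2204  0.017 ] [ 0.5332 -0.2207  0.0167]
big [np.float64(331.7096153846154), np.float64(163.99423076923077)] 520 [ 0.6551 -0.2704  0.02  ] [ 0.6539 -0.2695  0.0236]
turq [np.float64(290.9479166666667), np.float64(225.93055555555554)] 288 [ 0.4621 -0.1255  0.017 ] [ 0.4615 -0.125   0.0169]
green [np.float64(359.8937728937729), np.float64(205.67399267399267)] 546 [ 0.5153 -0.3465  0.02  ] [ 0.515  -0.3454  0.0232]
cup 188 [0.4689399  0.09649    0.23820928] [0.51996039 0.14534833 0.24972589] [0.49445014 0.12091916 0.24396759]
[[ 0.68478069  0.26734779  0.12      ]
 [ 0.37449174  0.00657249  0.12      ]
 [ 0.7312918  -0.01904562  0.12      ]]
```

Call:
play_rows --commands '[[[0.05,-0.09,0.1],[0,0,-0.2]],[[0.07,-0.14,0.126],[0,0,-0.4]],[[0.225,-0.443,0.126],[0,0,-1.1258]],[[0.225,-0.443,0.126],[0,0,-1.1258]],[[0.225,-0.443,0.126],[0,0,-1.1258]],[[0.225,-0.443,0.126],[0,0,-1.1258]],[[0.225,-0.443,0.126],[0,0,-1.1258]],[[0.225,-0.443,0.126],[0,0,-1.1258]],[[0.225,-0.443,0.126],[0,0,-1.1258]],[[0.225,-0.443,0.126],[0,0,-1.1258]]]' --gripper 0.087

```text
time_s: 1.45
position: [0.4949, 0.1193, 0.3735]
tcp_rot: [[1.0, 0.0, 0.004], [-0.004, -0.0, 1.0], [0.0, -1.0, -0.0]]
force: [-0.4, -0.1, -0.2]
opening: 0.999
```

Call:
play_rows --commands '[[[0,0,0],[0,0,0]],[[0,0,0],[0,0,0]],[[0,0,0],[0,0,0]]]'

```text
time_s: 1.82
position: [0.4933, 0.1222, 0.3735]
tcp_rot: [[1.0, -0.0, -0.002], [0.002, 0.0, 1.0], [-0.0, -1.0, 0.0]]
force: [0.4, -0.5, -0.9]
opening: 0.998
```

Run:
```python
from h import *
s=read_state();w=capture("wrist");P=cloud(w,s)
print(s["time_s"],s["position"],s["tcp_rot"],s["joint_positions"],s["force"])
g=(abs(P[...,2]-.248)<.006)&(np.hypot(P[...,0]-.494,P[...,1]-.121)<.03)
q=P[g];print(len(q),q.min(0),q.max(0),(q.min(0)+q.max(0))/2)
cv2.imwrite('pics/w1.png',cv2.resize(w["frame"][:,:,::-1],(800,600)))
```

```text
1.825 [0.49332669 0.12221187 0.37350142] [[ 9.99997871e-01 -2.49646903e-04 -2.04815228e-03]
 [ 2.04819205e-03  1.59176657e-04  9.99997890e-01]
 [-2.49320358e-04 -9.99999956e-01  1.59687643e-04]] [1.29329218e+00 1.33915912e+01 8.84814561e+01 9.64655805e-03
 7.81410471e+01 1.17395691e+00] [ 0.3607549  -0.54687581 -0.85967906]
1536 [0.47047544 0.09479133 0.2420036 ] [0.52257464 0.14736953 0.25098203] [0.49652504 0.12108043 0.24649281]
```

View pics/w1.png

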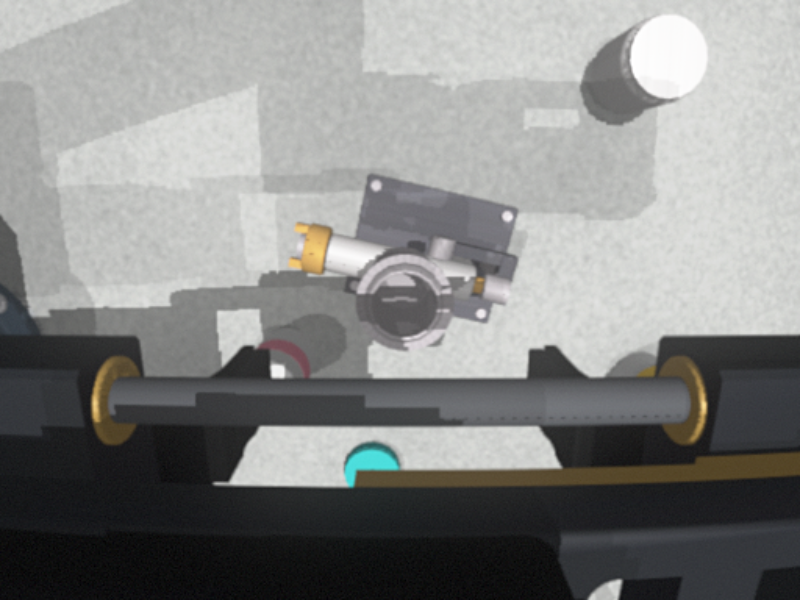

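Run:
```python
from h import *
from scipy.optimize import least_squares
Ps=[];
for i in range(3):
    s=read_state();w=capture("wrist");Ps.append(cloud(w,s))
P=np.mean(Ps,0)
g=(abs(P[...,2]-.248)<.008)&(np.hypot(P[...,0]-.4965,P[...,1]-.121)<.032)
q=P[g];c=np.array([.4965,.121])
print(s["position"],np.percentile(q[:,2],[50,90,95,99]))
for it in range(4):
    r=np.hypot(*(q[:,:2]-c).T)
    m=(r<.0225)&(r>.017)&(q[:,2]>.244);R=q[m]
    pl=np.linalg.lstsq(np.c_[R[:,:2]-c,np.ones(len(R))],R[:,2],rcond=None)[0]
    # ring centre: mean over angle bins of radial mid
    th=np.arctan2(*(R[:,1::-1]-c[::-1]).T[:2][::1]) if 0 else np.arctan2(R[:,1]-c[1],R[:,0]-c[0])
    mid=least_squares(lambda p:np.hypot(R[:,0]-p[0],R[:,1]-p[1])-p[2],[*c,.02]).x
    c=mid[:2];
print("ring",mid,len(R),"plane",pl)
r=np.hypot(*(q[:,:2]-c).T);th=np.degrees(np.arctan2(q[:,1]-c[1],q[:,0]-c[0]))
for a in range(-180,180,15):
    m=(abs(th-a-7.5)<7.5)
    a1=m&(r>.0235)&(r<.0265);b1=m&(r<.0215)&(r>.018)
    print(a,a1.sum(),(q[a1,2].mean()*1e3).round(1) if a1.any() else '',b1.sum(),(q[b1,2].mean()*1e3).round(1) if b1.any() else '',r[m].min().round(4),r[m].max().round(4))
```

```text
[0.49362174 0.12177251 0.37355357] [0.24590237 0.24904131 0.24940793 0.24984881]
ring [0.49661898 0.12120565 0.01995183] 800 plane [0.00031282 0.01650224 0.24766509]
-180 25 244.1 21 248.1 0.0177 0.0264
-165 24 244.3 24 248.0 0.0177 0.0263
-150 25 244.5 19 248.2 0.0173 0.0263
-135 25 244.8 20 247.2 0.0177 0.0263
-120 23 245.0 23 246.2 0.0179 0.0262
-105 23 245.1 25 246.2 0.0176 0.0263
-90 22 245.3 26 246.1 0.0175 0.026
-75 21 245.6 25 246.1 0.0178 0.0261
-60 20 246.1 26 246.5 0.0177 0.0258
-45 20 246.4 23 247.3 0.0177 0.0258
-30 23 246.8 24 247.6 0.0177 0.0259
-15 25 247.2 21 247.7 0.0176 0.0261
0 25 247.6 26 248.1 0.0176 0.0261
15 25 245.5 23 248.0 0.0175 0.0261
30 23 240.6 27 247.9 0.0175 0.026
45 24 241.0 28 247.8 0.0176 0.0263
60 28 241.4 31 248.0 0.0175 0.0264
75 31 241.7 34 248.0 0.0178 0.0266
90 29 242.2 29 248.1 0.0178 0.0265
105 29 242.6 33 248.2 0.0179 0.0266
120 29 243.0 30 248.3 0.0176 0.0265
135 27 243.3 31 248.5 0.0178 0.0264
150 27 243.6 25 248.5 0.0178 0.0263
165 23 243.9 26 248.2 0.0176 0.0262
```

Call:
play_rows --commands '[[[0.02,-0.06,0],[0,0,0]],[[0.02,-0.12,0],[0,0,0]],[[0.03,-0.18,-0.02],[0,0,0]],[[0.039,-0.24,-0.06],[0,0,0]],[[0.039,-0.28,-0.1],[0,0,0]],[[0.039,-0.32,-0.14],[0,0,0]],[[0.039,-0.341,-0.19],[0,0,0]],[[0.039,-0.341,-0.231],[0,0,0]],[[0.039,-0.341,-0.231],[0,0,0]],[[0.039,-0.341,-0.231],[0,0,0]]]'

```text
time_s: 3.28
position: [0.5339, -0.2201, 0.1438]
tcp_rot: [[1.0, 0.002, -0.001], [0.001, -0.001, 1.0], [0.002, -1.0, -0.001]]
force: [0.2, -1.0, 0.5]
opening: 0.997
```

Run:
```python
from h import *
from scipy.optimize import least_squares
Ps=[]
for i in range(3):
    s=read_state();w=capture("wrist");Ps.append(cloud(w,s))
P=np.mean(Ps,0);print(s["position"],s["tcp_rot"].round(4))
f=w["frame"].astype(int)
d=np.hypot(P[...,0]-.533,P[...,1]+.22)
b=(abs(P[...,2])<.01)&(f.min(2)>90)
B=P[b];print("bench",len(B),np.linalg.lstsq(np.c_[B[:,:2]-[.533,-.22],np.ones(len(B))],B[:,2],rcond=None)[0])
m=(d<.04)&(abs(P[...,2]-.017)<.0035);q=P[m]
c=q[:,:2].mean(0);print("lid top",len(q),c,(q.min(0)+q.max(0))/2,q.max(0)-q.min(0),np.median(q[:,2]))
cnt,_=cv2.findContours(m.astype(np.uint8),0,1);C=max(cnt,key=cv2.contourArea)
(x,y),_,_=cv2.fitEllipse(C);print((x,y),toplane(w,[(x,y)],.017,s))
red=(d<.02)&(f[...,0]>1.7*f[...,1]);V,U=np.nonzero(red);print("nub",toplane(w,[(U.mean(),V.mean())],.021,s))
cv2.imwrite('pics/w2.png',w["frame"][:,:,::-1])
```

```text
[ 0.53433466 -0.22021026  0.14477556] [[ 1.      0.0037 -0.001 ]
 [ 0.0011 -0.0025  1.    ]
 [ 0.0037 -1.     -0.0025]]
bench 109684 [-1.06941815e-03 -7.05519761e-06  1.23772398e-03]
lid top 3813 [ 0.53670704 -0.22126969] [ 0.53668415 -0.22243419  0.01697757] [0.05950094 0.06003861 0.0067965 ] 0.01845501257723751
(257.66265869140625, 194.69729614257812) [[ 0.53704337 -0.22170492  0.017     ]]
nub [[ 0.5364836 -0.2227646  0.021    ]]
```

View pics/w2.png

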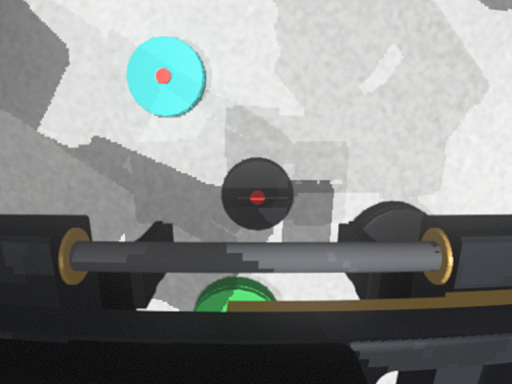

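Call:
play_rows --commands '[[[0.002,-0.002,-0.04],[0,0,0]],[[0.002,-0.002,-0.08],[0,0,0]],[[0.002,-0.002,-0.1],[0,0,0]],[[0.002,-0.002,-0.108],[0,0,0]],[[0.002,-0.002,-0.113],[0,0,0]],[[0.002,-0.002,-0.113],[0,0,0]],[[0.002,-0.002,-0.113],[0,0,0]],[[0.002,-0.002,-0.113],[0,0,0]]]'

```text
time_s: 4.42
position: [0.5352, -0.2221, 0.0302]
tcp_rot: [[1.0, 0.001, -0.0], [0.0, -0.001, 1.0], [0.001, -1.0, -0.001]]
force: [-1.1, 0.6, -0.4]
opening: 0.999
```

Call:
play_rows --commands '[[[0,0,0],[0,0,0]],[[0,0,0],[0,0,0]],[[0,0,0],[0,0,0]],[[0,0,0],[0,0,0]],[[0,0,0],[0,0,0]]]' --gripper 0.05

```text
time_s: 5.05
position: [0.535, -0.2218, 0.0295]
tcp_rot: [[1.0, 0.0, -0.0], [0.0, -0.0, 1.0], [0.0, -1.0, -0.0]]
force: [0.6, -0.1, -1.0]
opening: 0.695
```

Call:
play_rows --commands '[[[0,0,0.02],[0,0,0]],[[0,0,0.08],[0,0,0]],[[0,0,0.14],[0,0,0]],[[0,0.03,0.2],[0,0,0]],[[0,0.09,0.26],[0,0,0]],[[-0.02,0.15,0.3],[0,0,0]],[[-0.03,0.21,0.3],[0,0,0]],[[-0.0405,0.27,0.3],[0.0165,0,0]],[[-0.0405,0.32,0.3],[0.0165,0,0]],[[-0.0405,0.343,0.3],[0.0165,0,0]]]'

```text
time_s: 6.3
position: [0.493, 0.1237, 0.3297]
tcp_rot: [[1.0, -0.0, -0.002], [0.002, 0.017, 1.0], [-0.0, -1.0, 0.017]]
force: [0.1, -0.4, -0.4]
opening: 0.696
```

Call:
play_rows --commands '[[[0,0,0],[0,0,0]],[[0,0,0],[0,0,0]],[[0,0,0],[0,0,0]],[[0,0,0],[0,0,0]],[[0,0,0],[0,0,0]]]'

```text
time_s: 6.92
position: [0.4945, 0.1205, 0.3295]
tcp_rot: [[1.0, -0.0, 0.001], [-0.001, 0.016, 1.0], [-0.0, -1.0, 0.016]]
force: [-0.8, -0.4, -0.9]
opening: 0.692
```

Run:
```python
from h import *
Z=[]
for i in range(4):
    s=read_state();w=capture("wrist");
    R=np.array(s["tcp_rot"]);P=(cloud(w,s)-s["position"])@R   # tool coords
    f=w["frame"].astype(int)
    t=(np.hypot(P[...,0],P[...,2])<.036)&(abs(P[...,1]-.013)<.005)
    red=(np.hypot(P[...,0],P[...,2])<.02)&(f[...,0]>1.7*f[...,1])&(P[...,1]<.03)
    q=P[t];n=P[red];print(s["position"],s["tcp_rot"][2].round(4),s["force"],s["moment"],len(q),((q.min(0)+q.max(0))/2).round(4),np.median(q,0).round(4),len(n),np.median(n,0).round(4))
cv2.imwrite('pics/w3.png',w["frame"][:,:,::-1])
```

```text
[0.49451418 0.12045525 0.3294808 ] [-2.000e-04 -9.999e-01  1.640e-02] [-0.75098806 -0.43781862 -0.89223889] [-0.09967973  0.04646945  0.02700157] 7531 [-0.      0.013   0.0004] [0.0002 0.0111 0.0098] 1 [-0.0003  0.0101  0.0049]
[0.49451834 0.12060848 0.32951173] [-1.000e-04 -9.999e-01  1.650e-02] [ 0.0376378   0.32847214 -1.21320668] [-0.11707397  0.08476044 -0.00693619] 7541 [-0.      0.013   0.0006] [0.0002 0.0111 0.0099] 0 [nan nan nan]
[0.49446442 0.12072843 0.32951292] [-1.000e-04 -9.999e-01  1.650e-02] [-0.61176621  0.21465584 -0.15249482] [-0.05668164  0.06613221 -0.01032812] 7513 [-0.      0.013   0.0007] [0.0002 0.0111 0.0098] 2 [-0.0006  0.0107  0.0047]
[0.49444732 0.12085799 0.32953464] [-1.000e-04 -9.999e-01  1.650e-02] [ 0.03367908 -0.05322686 -0.28767476] [-0.09054838  0.07013063 -0.00716444] 7533 [0.     0.013  0.0005] [0.0002 0.0111 0.0098] 2 [-0.0006  0.0107  0.0047]
  return _methods._mean(a, axis=axis, dtype=dtype,
  ret = um.true_divide(
```

View pics/w3.png

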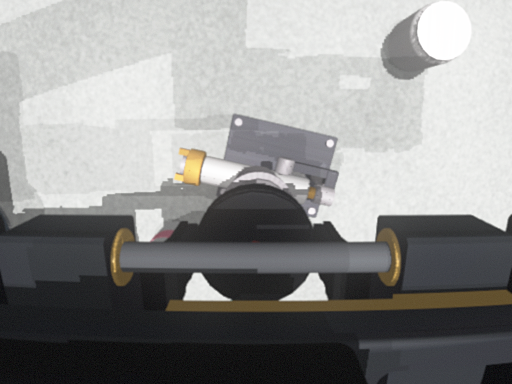

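Run:
```python
from h import *
from scipy.optimize import least_squares
s=read_state();w=capture("wrist");R=np.array(s["tcp_rot"]);W=cloud(w,s);P=(W-s["position"])@R
def fit(q,r0,c0):
    o=least_squares(lambda p:np.hypot(q[:,0]-p[0],q[:,1]-p[1])-p[2],[*c0,r0],loss='soft_l1',f_scale=.0005);return o.x.round(4),len(q)
f=w["frame"].astype(int)
# lid front edge: topmost lid pixel per column, ray to lid-top plane (tool y = .013)
V,U=np.mgrid[:384,:512]
lid=(P[...,1]<.02)&(P[...,1]>.005)&(P[...,2]>.0)&(abs(P[...,0])<.032)&(f.max(2)<80)
e=[(u,np.nonzero(lid[:,u])[0].min()) for u in range(200,310) if lid[:,u].any()]
e=np.array(e,float)
n=und(w,e);H=np.array(w["hand_eye"]);r=np.c_[n,np.ones(len(n))]@H[:3,:3].T;t=(.013-H[1,3])/r[:,1]
q=(H[:3,3]+r*t[:,None])[:,[0,2]]
print(e[::12].tolist());m=q[:,1]>.005;print("lid tool x,z",fit(q[m],.0305,(0,0)))
o=least_squares(lambda p:np.hypot(q[m,0]-p[0],q[m,1]-p[1])-.0305,[0,0],loss='soft_l1',f_scale=.0005);print(o.x)
# cup rim visible outer arc (r<=22mm on top) in world
c=(W[...,2]>.2465)&(np.hypot(W[...,0]-.4966,W[...,1]-.1212)<.0235)&(P[...,1]>.05)
q=W[c][:,:2];print("cup rim pts",len(q),q[:,0].min(),q[:,0].max(),fit(q,.02,(.4966,.1212)))
o=least_squares(lambda p:np.hypot(q[:,0]-p[0],q[:,1]-p[1])-.01995,[.4966,.1212]);print(o.x,s["position"])
```

```text
[[200.0, 223.0], [212.0, 205.0], [224.0, 196.0], [236.0, 190.0], [248.0, 187.0], [260.0, 186.0], [272.0, 189.0], [284.0, 193.0], [296.0, 202.0], [308.0, 219.0]]
lid tool x,z (array([0.0003, 0.002 , 0.0291]), 110)
[0.00041705 0.000424  ]
cup rim pts 72 0.48618469523721186 0.5110363316238433 (array([0.496 , 0.1135, 0.0281]), 72)
[0.49656057 0.12192042] [0.49442477 0.12097778 0.32955193]
```

Call:
play_rows --commands '[[[0.0017,0,-0.02],[0,0,0]],[[0.0017,0,-0.035],[0,0,0]],[[0.0017,0,-0.043],[0,0,0]],[[0.0017,0,-0.048],[0,0,0]],[[0.0017,0,-0.05],[0,0,0]],[[0.0017,0,-0.05],[0,0,0]],[[0.0017,0,-0.05],[0,0,0]],[[0.0017,0,-0.05],[0,0,0]]]'

```text
time_s: 8.18
position: [0.4962, 0.1212, 0.2799]
tcp_rot: [[1.0, 0.001, -0.0], [0.0, 0.017, 1.0], [0.001, -1.0, 0.017]]
force: [-0.1, 0.3, -0.9]
opening: 0.69
```

Call:
play_rows --commands '[[[0,0,-0.0005],[0,0,0]],[[0,0,-0.001],[0,0,0]],[[0,0,-0.0015],[0,0,0]],[[0,0,-0.002],[0,0,0]],[[0,0,-0.002],[0,0,0]]]'

```text
time_s: 8.8
position: [0.496, 0.1212, 0.2775]
tcp_rot: [[1.0, -0.0, -0.0], [0.0, 0.017, 1.0], [-0.0, -1.0, 0.017]]
force: [0.2, -0.3, -1.6]
opening: 0.69
```

Call:
play_rows --commands '[[[0,0,-0.0005],[0,0,0]],[[0,0,-0.001],[0,0,0]],[[0,0,-0.001],[0,0,0]],[[0,0,-0.001],[0,0,0]]]'

```text
time_s: 9.3
position: [0.4961, 0.1212, 0.2766]
tcp_rot: [[1.0, 0.0, -0.0], [0.0, 0.016, 1.0], [0.0, -1.0, 0.016]]
force: [-0.3, -0.4, -0.5]
opening: 0.692
```

Call:
play_rows --commands '[[[0,0,-0.0005],[0,0,0]],[[0,0,-0.001],[0,0,0]],[[0,0,-0.001],[0,0,0]],[[0,0,-0.001],[0,0,0]]]'

```text
time_s: 9.8
position: [0.4961, 0.1212, 0.2756]
tcp_rot: [[1.0, 0.0, -0.0], [0.0, 0.016, 1.0], [0.0, -1.0, 0.016]]
force: [0.1, 0.4, -0.2]
opening: 0.69
```

Call:
play_rows --commands '[[[0,0,-0.0005],[0,0,0]],[[0,0,-0.001],[0,0,0]],[[0,0,-0.001],[0,0,0]]]'

```text
time_s: 10.18
position: [0.496, 0.1212, 0.2745]
tcp_rot: [[1.0, -0.0, -0.0], [0.0, 0.016, 1.0], [-0.0, -1.0, 0.016]]
force: [-0.2, -0.4, -0.4]
opening: 0.696
```

Call:
play_rows --commands '[[[0,0,-0.0005],[0,0,0]],[[0,0,-0.001],[0,0,0]],[[0,0,-0.001],[0,0,0]]]'

```text
time_s: 10.55
position: [0.4961, 0.1212, 0.2736]
tcp_rot: [[1.0, 0.0, -0.0], [0.0, 0.017, 1.0], [0.0, -1.0, 0.017]]
force: [0.3, 0.8, -1.2]
opening: 0.691
```

Call:
play_rows --commands '[[[0,0,-0.0005],[0,0,0]],[[0,0,-0.001],[0,0,0]],[[0,0,-0.001],[0,0,0]]]'

```text
time_s: 10.92
position: [0.4962, 0.1213, 0.273]
tcp_rot: [[1.0, 0.001, -0.0], [0.0, 0.017, 1.0], [0.001, -1.0, 0.017]]
force: [-2.3, 1.3, 4.2]
opening: 0.696
```

Call:
play_rows --commands '[[[0,0,-0.0005],[0,0,0]],[[0,0,-0.001],[0,0,0]],[[0,0,-0.001],[0,0,0]]]'

```text
time_s: 11.3
position: [0.4962, 0.1214, 0.2724]
tcp_rot: [[1.0, 0.001, -0.0], [0.0, 0.017, 1.0], [0.001, -1.0, 0.017]]
force: [-2.1, -0.1, 6.6]
opening: 0.695
```

Call:
play_rows --commands '[[[0,0,0.004],[0,0,0]],[[0,0,0.008],[0,-0.003,0.18]],[[0,0,0.008],[0,-0.0059,0.36]],[[0,0,0.008],[0,-0.0089,0.54]],[[0,0,0.008],[0,-0.0119,0.72]],[[0,0,0.008],[0,-0.0149,0.9]],[[0,0,0.008],[0,-0.0178,1.08]],[[0,0,0.008],[0,-0.0208,1.26]],[[0,0,0.008],[0,-0.0231,1.4]],[[0,0,0.008],[0,-0.0231,1.4]]]'

```text
time_s: 12.55
position: [0.496, 0.1211, 0.2791]
tcp_rot: [[0.171, -0.001, -0.985], [0.985, 0.016, 0.171], [0.016, -1.0, 0.004]]
force: [-0.3, -1.5, -0.9]
opening: 0.692
```

Call:
play_rows --commands '[[[0,0,0],[0,-0.003,0.18]],[[0,0,0],[0,-0.0059,0.36]],[[0,0,0],[0,-0.0089,0.54]],[[0,0,0],[0,-0.0119,0.72]],[[0,0,0],[0,-0.0149,0.9]],[[0,0,0],[0,-0.0178,1.08]],[[0,0,0],[0,-0.0215,1.26]],[[0,0,0],[0,-0.0215,1.3]],[[0,0,0],[0,-0.0215,1.3]],[[0,0,0],[0,-0.0215,1.3]]]'

```text
time_s: 13.8
position: [0.496, 0.1211, 0.2794]
tcp_rot: [[-0.904, -0.0, -0.428], [0.428, 0.016, -0.903], [0.007, -1.0, -0.015]]
force: [-0.3, 0.0, -1.1]
opening: 0.689
```

Run:
```python
from h import *
s=read_state();print(s)
```

```text
{'time_s': 13.8, 'joint_positions': array([   0.63478624,   19.02992369,   96.21295482,    1.04291769,
         64.76265305, -154.44367896]), 'qvel': array([ 0.04961896, -0.06415404, -0.0454125 ,  0.0659067 , -0.0252198 ,
       -0.34449348]), 'tau': array([-1.58698873e-03, -3.43735743e+01, -1.72100687e+01, -2.03255564e-02,
       -4.08156154e-05,  8.55134771e-03]), 'position': array([0.496041  , 0.12112054, 0.27939356]), 'tcp_rot': array([[-9.03586960e-01, -2.15041980e-04, -4.28404669e-01],
       [ 4.28343423e-01,  1.64626399e-02, -9.03466044e-01],
       [ 7.24695492e-03, -9.99864458e-01, -1.47833149e-02]]), 'force': array([-0.28406141,  0.04934286, -1.13041023]), 'moment': array([0.05400938, 0.08216533, 0.01820021]), 'opening': 0.6892321895312767}
```

Call:
play_rows --commands '[[[0,0,-0.001],[0,0,0]],[[0,0,-0.002],[0,0,0]],[[0,0,-0.003],[0,0,0]],[[0,0,-0.003],[0,0,0]]]'

```text
time_s: 14.3
position: [0.496, 0.1212, 0.2764]
tcp_rot: [[-0.904, -0.0, -0.427], [0.427, 0.017, -0.904], [0.007, -1.0, -0.015]]
force: [-0.6, -0.5, -0.9]
opening: 0.697
```

Call:
play_rows --commands '[[[0,0,-0.0005],[0,0,0]],[[0,0,-0.001],[0,0,0]],[[0,0,-0.0015],[0,0,0]],[[0,0,-0.0015],[0,0,0]]]'

```text
time_s: 14.8
position: [0.496, 0.1212, 0.275]
tcp_rot: [[-0.904, -0.0, -0.427], [0.427, 0.017, -0.904], [0.007, -1.0, -0.015]]
force: [-0.5, -0.5, -1.5]
opening: 0.696
```

Call:
play_rows --commands '[[[0,0,-0.0005],[0,0,0]],[[0,0,-0.001],[0,0,0]],[[0,0,-0.001],[0,0,0]]]'

```text
time_s: 15.18
position: [0.496, 0.1212, 0.274]
tcp_rot: [[-0.904, -0.0, -0.427], [0.427, 0.017, -0.904], [0.007, -1.0, -0.015]]
force: [-0.3, -0.2, -0.3]
opening: 0.691
```

Call:
play_rows --commands '[[[0,0,-0.0005],[0,0,0]],[[0,0,-0.001],[0,0,0]],[[0,0,-0.0015],[0,0,0]],[[0,0,-0.0015],[0,0,0]]]'

```text
time_s: 15.68
position: [0.4961, 0.1212, 0.2725]
tcp_rot: [[-0.904, -0.0, -0.427], [0.427, 0.017, -0.904], [0.007, -1.0, -0.015]]
force: [0.2, -0.0, 0.1]
opening: 0.693
```

Call:
play_rows --commands '[[[0,0,-0.0005],[0,0,0]],[[0,0,-0.001],[0,0,0]],[[0,0,-0.001],[0,0,0]]]'

```text
time_s: 16.05
position: [0.4961, 0.1212, 0.2715]
tcp_rot: [[-0.904, -0.0, -0.427], [0.427, 0.017, -0.904], [0.007, -1.0, -0.015]]
force: [0.1, -0.8, -0.0]
opening: 0.694
```

Call:
play_rows --commands '[[[0,0,-0.0005],[0,0,0]],[[0,0,-0.001],[0,0,0]],[[0,0,-0.001],[0,0,0]]]'

```text
time_s: 16.42
position: [0.496, 0.1212, 0.2705]
tcp_rot: [[-0.904, -0.0, -0.427], [0.427, 0.017, -0.904], [0.007, -1.0, -0.015]]
force: [-0.3, -0.0, -0.7]
opening: 0.696
```

Past the earlier contact height with no force, so it has dropped a pitch; I'll continue gently.

Call:
play_rows --commands '[[[0,0,-0.0005],[0,0,0]],[[0,0,-0.001],[0,0,0]],[[0,0,-0.001],[0,0,0]]]'

```text
time_s: 16.8
position: [0.4961, 0.1212, 0.2695]
tcp_rot: [[-0.904, -0.0, -0.427], [0.427, 0.017, -0.904], [0.007, -1.0, -0.015]]
force: [0.3, -0.2, -0.8]
opening: 0.691
```

Call:
play_rows --commands '[[[0,0,-0.0005],[0,0,0]],[[0,0,-0.001],[0,0,0]],[[0,0,-0.001],[0,0,0]]]'

```text
time_s: 17.18
position: [0.4962, 0.1212, 0.2691]
tcp_rot: [[-0.904, 0.001, -0.427], [0.427, 0.017, -0.904], [0.007, -1.0, -0.015]]
force: [-1.7, 0.3, 4.3]
opening: 0.692
```

Call:
play_rows --commands '[[[0,0,-0.0002],[0,0.0026,-0.16]],[[0,0,-0.0004],[0,0.0053,-0.32]],[[0,0,-0.0006],[0,0.0079,-0.48]],[[0,0,-0.0008],[0,0.0106,-0.64]],[[0,0,-0.0008],[0,0.0106,-0.64]]]'

```text
time_s: 17.8
position: [0.4969, 0.1209, 0.2682]
tcp_rot: [[-0.472, 0.002, -0.882], [0.881, 0.016, -0.472], [0.013, -1.0, -0.009]]
force: [0.0, -0.7, 3.7]
opening: 0.691
```

```bash
cat > st.py <<'E'
from h import *
s=read_state();R=s["tcp_rot"];print(s["time_s"],s["position"].round(4),"F",s["force"].round(1),"M",s["moment"].round(3),"head",np.degrees(np.arctan2(R[1,2],R[0,2])).round(1),"q6",s["joint_positions"][5].round(1),"op",round(s["opening"],3),s["tau"][5].round(3))
E
python3 st.py
```

```text
17.8 [0.4969 0.1209 0.2682] F [ 0.  -0.7  3.7] M [-0.177 -0.034  0.053] head -151.8 q6 -118.0 op 0.691 0.276
```

Call:
play_rows --commands '[[[0,0,-0.0002],[0,0.0026,-0.16]],[[0,0,-0.0004],[0,0.0053,-0.32]],[[0,0,-0.0006],[0,0.0079,-0.48]],[[0,0,-0.0008],[0,0.0106,-0.64]],[[0,0,-0.001],[0,0.0132,-0.8]],[[0,0,-0.001],[0,0.0132,-0.8]]]'

```text
time_s: 18.55
position: [0.4968, 0.1208, 0.2673]
tcp_rot: [[0.302, 0.002, -0.953], [0.953, 0.016, 0.302], [0.016, -1.0, 0.003]]
force: [1.1, -1.4, 4.0]
opening: 0.69
```

```bash
python3 st.py
```

```text
18.55 [0.4968 0.1208 0.2673] F [ 1.1 -1.4  4. ] M [-0.386 -0.058  0.035] head 162.4 q6 -72.3 op 0.69 0.304
```

Call:
play_rows --commands '[[[0,0,-0.0002],[0,0.0026,-0.16]],[[0,0,-0.0004],[0,0.0053,-0.32]],[[0,0,-0.0006],[0,0.0079,-0.48]],[[0,0,-0.0008],[0,0.0106,-0.64]],[[0,0,-0.0008],[0,0.0106,-0.64]]]'

```text
time_s: 19.18
position: [0.4963, 0.1208, 0.2664]
tcp_rot: [[0.811, 0.001, -0.584], [0.584, 0.016, 0.811], [0.01, -1.0, 0.013]]
force: [-0.4, -2.0, 5.1]
opening: 0.696
```

```bash
python3 st.py
```

```text
19.175 [0.4963 0.1208 0.2664] F [-0.4 -2.   5.1] M [-0.376  0.065  0.057] head 125.8 q6 -35.6 op 0.696 0.224
```

Call:
play_rows --commands '[[[0,0,-0.0002],[0,0.0026,-0.16]],[[0,0,-0.0004],[0,0.0053,-0.32]],[[0,0,-0.0004],[0,0.0053,-0.32]]]'

```text
time_s: 19.55
position: [0.496, 0.121, 0.266]
tcp_rot: [[0.954, -0.0, -0.299], [0.299, 0.016, 0.954], [0.005, -1.0, 0.015]]
force: [-0.7, -2.2, 6.1]
opening: 0.694
```

```bash
python3 st.py
```

```text
19.55 [0.496 0.121 0.266] F [-0.7 -2.2  6.1] M [-0.302  0.224 -0.027] head 107.4 q6 -17.3 op 0.694 0.205
```

Call:
play_rows --commands '[[[0,0,-0.0002],[0,0.0026,-0.16]],[[0,0,-0.0004],[0,0.0053,-0.32]],[[0,0,-0.0004],[0,0.0053,-0.32]]]'

```text
time_s: 19.92
position: [0.4958, 0.1212, 0.2656]
tcp_rot: [[1.0, -0.0, 0.016], [-0.016, 0.017, 1.0], [-0.001, -1.0, 0.017]]
force: [-0.3, -1.5, 5.8]
opening: 0.69
```

```bash
python3 st.py
```

```text
19.925 [0.4958 0.1212 0.2656] F [-0.3 -1.5  5.8] M [-0.238  0.307 -0.012] head 89.1 q6 1.1 op 0.69 0.183
```

Call:
play_rows --commands '[[[0,0,-0.0002],[0,0.0026,-0.16]],[[0,0,-0.0003],[0,0.0053,-0.32]],[[0,0,-0.0003],[0,0.0053,-0.32]]]'

```text
time_s: 20.3
position: [0.4956, 0.1212, 0.2652]
tcp_rot: [[0.944, -0.001, 0.33], [-0.33, 0.017, 0.944], [-0.006, -1.0, 0.016]]
force: [-0.4, -1.1, 6.5]
opening: 0.694
```

```bash
python3 st.py
```

```text
20.3 [0.4956 0.1212 0.2652] F [-0.4 -1.1  6.5] M [-0.244  0.324  0.023] head 70.7 q6 19.4 op 0.694 0.181
```

Call:
play_rows --commands '[[[0,0,-0.0001],[0,0.0013,-0.08]],[[0,0,-0.0002],[0,0.0026,-0.16]],[[0,0,-0.0002],[0,0.0026,-0.16]]]'

```text
time_s: 20.68
position: [0.4955, 0.1209, 0.2651]
tcp_rot: [[0.88, -0.001, 0.475], [-0.475, 0.016, 0.88], [-0.009, -1.0, 0.013]]
force: [-1.4, -2.3, 7.0]
opening: 0.688
```

```bash
python3 st.py
```

```text
20.675 [0.4955 0.1209 0.2651] F [-1.4 -2.3  7. ] M [-0.46   0.463  0.039] head 61.6 q6 28.5 op 0.688 0.098
```

Call:
play_rows --commands '[[[0,0,0],[0,0.0013,-0.08]],[[0,0,-0.0001],[0,0.0026,-0.16]],[[0,0,-0.0001],[0,0.0026,-0.16]]]'

```text
time_s: 21.05
position: [0.4953, 0.1207, 0.2651]
tcp_rot: [[0.793, -0.001, 0.609], [-0.609, 0.015, 0.793], [-0.011, -1.0, 0.011]]
force: [-2.6, -3.6, 6.9]
opening: 0.693
```

```bash
python3 st.py
```

```text
21.05 [0.4953 0.1207 0.2651] F [-2.6 -3.6  6.9] M [-0.498  0.571  0.103] head 52.5 q6 37.7 op 0.693 0.12
```

Call:
play_rows --commands '[[[0,0,0],[0,0.0013,-0.08]],[[0,0,0],[0,0.0026,-0.16]],[[0,0,0],[0,0.0026,-0.16]]]'

```text
time_s: 21.42
position: [0.4952, 0.1208, 0.2651]
tcp_rot: [[0.686, -0.002, 0.728], [-0.728, 0.016, 0.686], [-0.013, -1.0, 0.01]]
force: [-2.5, -3.0, 7.6]
opening: 0.691
```

```bash
python3 st.py
```

```text
21.425 [0.4952 0.1208 0.2651] F [-2.5 -3.   7.6] M [-0.436  0.664  0.08 ] head 43.3 q6 46.9 op 0.691 0.114
```

Call:
play_rows --commands '[[[0,0,0],[0,0.0013,-0.08]],[[0,0,0],[0,0.0026,-0.16]],[[0,0,0],[0,0.0026,-0.16]]]'

```text
time_s: 21.8
position: [0.4952, 0.121, 0.265]
tcp_rot: [[0.561, -0.002, 0.828], [-0.828, 0.016, 0.561], [-0.014, -1.0, 0.008]]
force: [-2.6, -2.4, 8.1]
opening: 0.696
```

```bash
python3 st.py
```

```text
21.8 [0.4952 0.121  0.265 ] F [-2.6 -2.4  8.1] M [-0.347  0.593  0.049] head 34.1 q6 56.0 op 0.696 0.102
```

Call:
play_rows --commands '[[[0,0,0],[0,0.0013,-0.08]],[[0,0,0],[0,0.0026,-0.16]],[[0,0,0],[0,0.0026,-0.16]]]'

```text
time_s: 22.18
position: [0.4951, 0.1211, 0.265]
tcp_rot: [[0.422, -0.002, 0.907], [-0.907, 0.016, 0.422], [-0.016, -1.0, 0.005]]
force: [-1.7, -1.8, 6.6]
opening: 0.694
```

```bash
python3 st.py
```

```text
22.175 [0.4951 0.1211 0.265 ] F [-1.7 -1.8  6.6] M [-0.264  0.576  0.015] head 24.9 q6 65.2 op 0.694 0.085
```

Call:
play_rows --commands '[[[0,0,0],[0,0.0013,-0.08]],[[0,0,0],[0,0.0026,-0.16]],[[0,0,0],[0,0.0026,-0.16]]]'

```text
time_s: 22.55
position: [0.4953, 0.1213, 0.265]
tcp_rot: [[0.272, -0.001, 0.962], [-0.962, 0.017, 0.272], [-0.016, -1.0, 0.003]]
force: [-1.8, -0.8, 7.1]
opening: 0.694
```

```bash
python3 st.py
```

```text
22.55 [0.4953 0.1213 0.265 ] F [-1.8 -0.8  7.1] M [-0.207  0.56  -0.005] head 15.8 q6 74.4 op 0.694 0.052
```

Call:
play_rows --commands '[[[0,0,0],[0,0.0013,-0.08]],[[0,0,0],[0,0.0026,-0.16]],[[0,0,0],[0,0.0026,-0.16]]]'

```text
time_s: 22.92
position: [0.4959, 0.1214, 0.265]
tcp_rot: [[0.115, 0.0, 0.993], [-0.993, 0.017, 0.115], [-0.017, -1.0, 0.002]]
force: [-0.8, -1.1, 7.0]
opening: 0.693
```

```bash
python3 st.py
```

```text
22.925 [0.4959 0.1214 0.265 ] F [-0.8 -1.1  7. ] M [-0.21   0.345 -0.079] head 6.6 q6 83.6 op 0.693 0.016
```

Call:
play_rows --commands '[[[0,0,0],[0,0.0013,-0.08]],[[0,0,0],[0,0.002,-0.12]],[[0,0,0],[0,0.002,-0.12]]]'

```text
time_s: 23.3
position: [0.4965, 0.1214, 0.265]
tcp_rot: [[-0.005, 0.002, 1.0], [-1.0, 0.017, -0.005], [-0.017, -1.0, 0.001]]
force: [0.4, -0.6, 5.7]
opening: 0.695
```

```bash
python3 st.py
```

```text
23.3 [0.4965 0.1214 0.265 ] F [ 0.4 -0.6  5.7] M [-0.125  0.135 -0.02 ] head -0.3 q6 90.5 op 0.695 -0.011
```

Call:
play_rows --commands '[[[0,0,0],[0,0.0007,-0.04]],[[0,0,0],[0,0.0013,-0.08]],[[0,0,0],[0,0.0013,-0.08]]]'

```text
time_s: 23.68
position: [0.4969, 0.1213, 0.265]
tcp_rot: [[-0.086, 0.002, 0.996], [-0.996, 0.017, -0.086], [-0.017, -1.0, 0.001]]
force: [1.0, -0.9, 4.6]
opening: 0.692
```

```bash
python3 st.py
```

```text
23.675 [0.4969 0.1213 0.265 ] F [ 1.  -0.9  4.6] M [-0.149 -0.037  0.   ] head -4.9 q6 95.1 op 0.692 0.007
```

Call:
play_rows --commands '[[[0,0,0],[0,0.0007,-0.04]],[[0,0,0],[0,0.0013,-0.08]],[[0,0,0],[0,0.0013,-0.08]]]'

```text
time_s: 24.05
position: [0.4971, 0.1211, 0.265]
tcp_rot: [[-0.166, 0.003, 0.986], [-0.986, 0.016, -0.166], [-0.016, -1.0, 0.0]]
force: [2.4, -0.7, 5.4]
opening: 0.695
```

```bash
python3 st.py
```

```text
24.05 [0.4971 0.1211 0.265 ] F [ 2.4 -0.7  5.4] M [-0.358 -0.246 -0.008] head -9.5 q6 99.7 op 0.695 0.074
```

Call:
play_rows --commands '[[[0,0,0],[0,0.0007,-0.04]],[[0,0,0],[0,0.0013,-0.08]],[[0,0,0],[0,0.0013,-0.08]]]'

```text
time_s: 24.42
position: [0.4974, 0.1208, 0.265]
tcp_rot: [[-0.244, 0.003, 0.97], [-0.97, 0.015, -0.244], [-0.016, -1.0, -0.001]]
force: [3.5, -2.1, 4.8]
opening: 0.697
```

```bash
python3 st.py
```

```text
24.425 [0.4974 0.1208 0.265 ] F [ 3.5 -2.1  4.8] M [-0.561 -0.447  0.171] head -14.1 q6 104.3 op 0.697 0.19
```

Call:
play_rows --commands '[[[0,0,0],[0,0.0007,-0.04]],[[0,0,0],[0,0.0013,-0.08]],[[0,0,0],[0,0.0013,-0.08]]]'

```text
time_s: 24.8
position: [0.4974, 0.1205, 0.265]
tcp_rot: [[-0.321, 0.003, 0.947], [-0.947, 0.015, -0.321], [-0.015, -1.0, -0.001]]
force: [4.0, -3.0, 4.0]
opening: 0.692
```

```bash
python3 st.py
```

```text
24.8 [0.4974 0.1205 0.265 ] F [ 4. -3.  4.] M [-0.719 -0.508  0.316] head -18.7 q6 108.9 op 0.692 0.288
```

Torque has just risen to 0.3 N m with the lid seated, which is a light nip, so I'll let go here.

Call:
play_rows --commands '[[[0,0,0],[0,0,0]],[[0,0,0],[0,0,0]],[[0,0,0],[0,0,0]],[[0,0,0],[0,0,0]]]' --gripper 0.087

```text
time_s: 25.3
position: [0.4954, 0.1214, 0.2641]
tcp_rot: [[-0.323, -0.001, 0.946], [-0.946, 0.017, -0.323], [-0.015, -1.0, -0.007]]
force: [1.6, -0.5, 0.5]
opening: 0.98
```

Call:
play_rows --commands '[[[0,0,0.01],[0,0,0]],[[0,-0.0005,0.03],[0,0,0]],[[0,-0.001,0.06],[0,0,0]],[[0,-0.001,0.1],[0,0,0]],[[0,-0.001,0.115],[0,0,0]],[[0,-0.001,0.115],[0,0,0]],[[0,-0.001,0.115],[0,0,0]],[[0,-0.001,0.115],[0,0,0]],[[0,-0.001,0.115],[0,0,0]]]'

```text
time_s: 26.42
position: [0.4957, 0.1202, 0.3785]
tcp_rot: [[-0.323, -0.002, 0.946], [-0.946, 0.016, -0.323], [-0.015, -1.0, -0.007]]
force: [-0.1, -0.3, 0.1]
opening: 1.005
```

Run:
```python
from h import *
Ps=[]
for i in range(3):
    s=read_state();w=capture("wrist");Ps.append(cloud(w,s))
P=np.mean(Ps,0);print(s["time_s"],s["position"],s["force"],s["opening"])
d=np.hypot(P[...,0]-.4966,P[...,1]-.1212)
m=(d<.04)&(abs(P[...,2]-.253)<.008);q=P[m]
print((q.min(0)+q.max(0))/2,q.max(0)-q.min(0))
t=(d<.026)&(d>.006)&(abs(P[...,2]-.253)<.006);q=P[t];print("top plane",np.linalg.lstsq(np.c_[q[:,:2]-[.4966,.1212],np.ones(len(q))],q[:,2],rcond=None)[0],len(q))
cv2.imwrite('pics/w4.png',w["frame"][:,:,::-1])
b=capture("scene");cv2.imwrite('pics/s4.png',cv2.resize(b["frame"][90:290,130:420,::-1],(725,500)))
```

```text
26.525 [0.49592443 0.12018151 0.37896124] [-0.15844419 -0.51527404  0.25266724] 0.9988957364842784
[0.4975692  0.11994722 0.2522119 ] [0.06046952 0.06044911 0.01436969]
top plane [-0.01130717  0.01622331  0.25416066] 2839
```

View pics/w4.png

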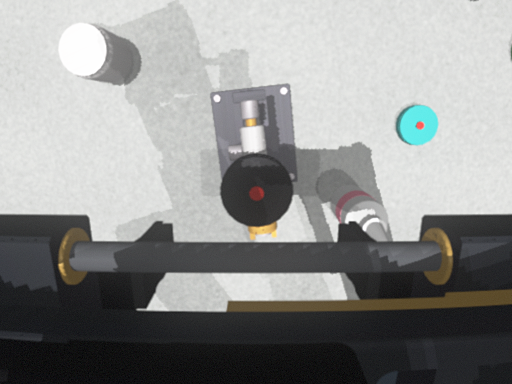

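View pics/s4.png

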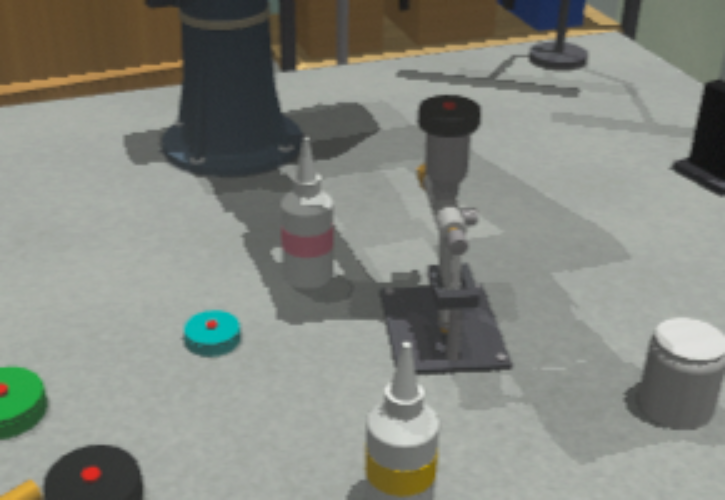

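```bash
python3 -c "
from rig import *
print(hand_in())"
```

```text
the job is handed in; nothing more can be done
None
```

The small black lid is screwed on fully down on the cup's rim, lightly nipped and let go; the job is handed in at about 26.6 s of the 67 s allowed.

**What I did:**
- I measured the cup's mouth, its lean of about 0.95° and its thread end with the wrist camera. I then gripped the lid and set it on the cup with the tool leaned to match.
- The first contact was too high, at about 4 mm above the rim, so only one thread piece was bearing. I lifted, turned it back 155° and set it down again; it then rested about 4 mm lower.
- Turning clockwise, it sank steadily at the thread's pitch with about 4–8 N of push and under 0.11 N m. It stopped sinking after 4.2 mm, turned about 70–80° further, and nipped. I stopped at about 0.3 N m and let go.

**Last checks:**
- **Height:** the lid's top measured 254.2 mm. Less the 1.2 mm the wrist camera read high on the bench, that is the 253 mm expected when home.
- **Tilt:** one figure disagreed slightly. The lid's top looked about 0.65° off the rim plane I measured before. I put that down to camera error, because crossed threads would tilt it about 4.5°, but I did not measure it again.
- **Surroundings:** the last pictures show the lid on the cup. I saw no sign that the bottles or the tin had been moved. The gripper was about 0.1 m above the lid, reading near-zero force.

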